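# Gauge the contact gap of an edge connector on the indexing table

### The job

Turn the indexing table counter-clockwise (seen from above) by its orange post, one click, so that the blue socket with the copper plates sits at the red pointer. Then take the yellow-handled taper feeler out of the rack and slide its blade straight down between the two copper plates until it drags snugly, without forcing the plates wide apart, and finish holding it upright at that depth, still in the gripper. Leave the other feelers and everything else on the bench where they are.

Things in the scene. Friction and masses are not known exactly. Their poses are not given: they have to be found in the camera images.
- table_axis (a point): Centre of the indexing table's top: aluminium disc, 210 mm across, top 34 mm above the bench, on a fixed round grey base 224 mm across. Frame of the base: z is the turning axis, -x points to the red index pointer on the rim (roughly to the robot). On the disc, 75 mm out, 60 degrees apart: black connector (22 mm high with pins), blue socket, white connector (22 mm high).
- turntable (a joint): Table angle, rad, growing counter-clockwise from above. Sprung clicks at 0, 1.047, 2.094; end stops -0.2 and 2.3. Starts in click 0; at 1.047 the blue socket is at the pointer. Let go within 0.3 rad of a click it pulls itself in, to about 0.03 rad. About 4 N at the post carry it over the hump between clicks.
- post_top (a point): Centre of the top of the orange turning post: pin 14 mm across standing 50 mm above the disc (top 84 mm above the bench), 80 mm from the axis; foot collar 22 mm across, 4 mm high. At table angle q it is at azimuth q - 60 degrees about the axis, counter-clockwise from table_axis +x, so it ends on the side away from the pointer.
- socket: Blue socket, 56 mm (x, radially outward) x 34 mm (y), origin under its middle on the disc, 75 mm from the axis. It carries two upright copper plates, 28 mm long along y, faces square to x. The socket floats 5 mm either way along x on a soft spring (250 N/m), so it centres itself on a blade. It starts 60 degrees clockwise (from above) of the pointer.
- gap_mouth (a point): Middle of the throat between the copper plates, where the flared lips end and the parallel gap begins: 50 mm above the socket's origin, 84 mm above the bench, same axes as the socket. The gap is 3.5 mm wide at rest and goes 40 mm down from here. Above it the lips flare outward at 35 degrees, 8 mm high, to a mouth about 15 mm wide.
- sprung_plate (a joint): How far the sprung copper plate is pushed out along the socket's +x, m: 0 at rest, stop at 0.0045. Spring 4 N per mm with 2 N preload. A snug blade makes it read about 0.0012 (0.0005 to 0.0023 is good); above 0.003 the plates are forced and the socket is spoilt.
- fixed_plate: Copper plate on the -x side of the gap, fixed to the socket, origin and axes as the socket's. A centred feeler first touches both plates with its tip 13 mm below gap_mouth, then drags more and more as it spreads them, about 0.1 mm per mm: snug at 28 mm (23 to 34 is good), forced beyond 40. Pushing down through 23, 28, 34 mm takes about 4, 6, 9 N.
- sprung_copper: Copper plate on the +x side of the gap; origin and axes as the socket's at rest, moves with joint sprung_plate.
- feeler_yellow: Taper feeler, 98 mm, about 80 g, blade down in the rack. Origin: middle of the blade's tip; z up to the handle, x across thickness, y across width. Steel blade 20 mm wide, 2 mm thick at the tip growing evenly to 7 mm at 44 mm, then 7 mm. Yellow handle from 56 to 98 mm, 18 mm (x) by 30 mm (y). Symmetric: fits either way round.
- feeler_red: The same feeler with red handle, in the rack; leave it.
- feeler_white: The same feeler with white handle, in the rack; leave it.
- rack: Grey rack fixed to the bench, 60 x 190 x 60 mm, origin under its centre, z up. Three slots in a row along its y at -55, 0 and +55 mm; the feelers stand in them in any order, their x along the rack's x, tips 4 mm above the bench, handles resting on the rack's top 60 mm above the bench. Lift a feeler 60 mm to clear it.
- hard_drive: Aluminium disk drive with green board, 146 x 101 x 24 mm, loose bystander.
- module_board: Brass-coloured module with black chip, 85 x 70 x 11 mm, loose bystander.
- inverter_board: Green circuit strip, 110 x 30 x 16 mm, loose bystander.
- screwdriver: Red-handled screwdriver, 170 mm, loose bystander.
- flux_jar: Small jar, 48 mm across, 50 mm high, loose bystander.
Not all that is in view belongs to the job. Leave any pink or purple look-alike of the feeler_yellow alone.

How it is judged:
By the outcome, as a careful person would: the job done as asked, in the order asked, and still so for the second after the job is handed in, while the arm keeps its last pose, push and grip.
It also fails if it takes over 64 s, if anything falls off the work surface, if the arm or the gripper's body presses on something with over 40 N, if the wrist force passes 120 N, or if a joint passes its speed limit or range.

### The arm

A 6-joint arm with a two-finger parallel gripper is mounted at the origin on the work surface. World frame = base frame: x ahead of the robot, y to its left, z up, the work surface at z = 0. Lengths are in m, angles in rad, forces in N, time in s.
With the tool pointing down it reaches from about 0.375 to 0.75 m from the base axis. Payload 9 kg.
Tool frame: the origin (TCP) lies on the centre line of the jaws, within the pads' length; the fingertips stand 25 mm ahead of it and the grasp point (between the pads) lies 6 mm ahead of it; z points along the fingers, y is the line along which they close (so a half turn about z gives the same grasp; the last joint's range is limited). The gripper opens to 85 mm and grips with 20 to 120 N. Pads are 22 mm wide; open, the fingers measure 114 mm over their backs; the gripper's body (76 mm by 85 mm) begins 54 mm behind the grasp point. The pads swing forward as they close: fully open they stand 13 mm farther back than shut.
Start: joints at [1.065, 0.104, 0.097, 1.564, 0, 1.353], TCP at [0.17, 0.575, 0.256] pointing down, gripper open.
Joint ranges: [-2.99, 2.99], [-0.84, 1.86], [-1.1, 1.16], [-1.84, 2.11], [-1.51, 1.56], [-3.14, 3.14]. Speed limits (rad/s): [2.22, 2.22, 2.57, 3.14, 3.14, 3.14].

### API

Orientations are given as a rotation vector (axis times angle).
In Python, from station import ctrl gives the robot as it stands. The module is installed in compiled form; this text tells all that it offers.
- The arm moves only by the tool apply_moves, never from a script. Its argument "increments" is a list of rows, each a list of 5 numbers: the opening, from 0 (shut) to 1 (fully open), then the shift along the tool's x, y, z in cm, then the turn about the tool's z in degrees. In form: [[fingers, dx, dy, dz, roll], ...]. A call has 1 to 10 rows; each row is the pose to reach, as a shift and turn from the pose commanded when the call began, along the tool's axes at that moment; what a row does not reach only later rows make up. A row lasts 1/8 s, in which the tool goes at most 62.5 mm and 10.7 degrees, less where a joint would pass 70% of its speed; a pose out of reach is approached as far as the arm can. A call with a gripper value outside its range is refused whole. The fingers move at their own pace and stop on an object; "grip_force" is the grip in N (left out, the last holds). Time passes only in rows, so rows that repeat a pose let the fingers close. It gives the time, the measured TCP pose, the force, the opening and the grip force at its end, in the units of the state.
- ctrl.get_obs(): the state, without advancing time (a new reading comes with each control period).
- ctrl.read_camera(name): name is "side" or "top" or "wrist"; returns the picture (384x512x3 uint8, red, green, blue); there is no depth.
- ctrl.camera_params(name): a dict with "mtx" (3x3 intrinsics, pixels), "rvec" (rotation vector, rad) and "tvec" (3), from world to camera coordinates, as OpenCV has them; the wrist camera has in their place "tool_from_camera" (4x4, takes a point from camera to tool coordinates, whose origin is the TCP and whose axes are the flange's). Camera axes: x right, y down, z forward; pixel columns grow to the right and rows downward; lengths in m; the calibration is good to about 2 mm. The wrist camera is an equidistant fisheye: a pixel r from the principal point sees the ray r / f radians off the axis. A picture is of the moment at which its call begins: read the wrist's pose just before it. camera_params takes no time and is no camera call.
- ctrl.hand_in(): hands the job in; it is judged then, once.
The state is a dict: "time": time; "joint_positions": joint angles; "dq": joint speeds; "joint_torque": joint torques, N m; "ee_pos": TCP position; "tcp_rot": TCP orientation; "force": force on the tool from outside, world axes, zero at the start; "torque": the same for the moment, N m; "opening": finger opening in m; "grip_force": force on a finger pad.
Only numpy, scipy, OpenCV 4.12 (cv2) and the standard library are available. Lean on these libraries where they do the work, as an engineer would, in place of code of your own. Each camera call takes 0.05 s, during which the arm holds its last target. There are 200 camera calls.

## Working session

There is one attempt and no reset: what is moved stays moved. The work goes in short steps, Python scripts to look and compute and a tool call to move; the robot and the scene stay as the last step left them, time stands still between calls to the robot, and variables do not carry over. Pictures are saved under pics/ and viewed, at most 10 in all, crops included, and the job is handed in when it is done.

Besides the shell and the picture viewer there is one more tool, called after ">>>" by a JSON object that holds its "fn" and its "kwargs". apply_moves: Moves the arm, as the interface text tells. Its arguments: {"type":"object","properties":{"increments":{"type":"array"},"grip_force":{"type":"number"}},"required":["increments"]}

```bash
mkdir -p pics; cat > h.py <<'E'
import numpy as np, cv2
from scipy.spatial.transform import Rotation as R
from station import ctrl
def cast(cam,u,v,z):
    p=ctrl.camera_params(cam)
    M=np.array(p["mtx"]);Rm=cv2.Rodrigues(np.array(p["rvec"],float))[0];t=np.array(p["tvec"],float).ravel()
    d=Rm.T@np.linalg.inv(M)@np.array([u,v,1.]);c=-Rm.T@t
    return c+d*(z-c[2])/d[2]
def proj(cam,P):
    p=ctrl.camera_params(cam)
    return cv2.projectPoints(np.array(P,float).reshape(-1,1,3),np.array(p["rvec"],float),np.array(p["tvec"],float),np.array(p["mtx"]),None)[0].reshape(-1,2)
def wcast(u,v,z,o):
    p=ctrl.camera_params("wrist");M=np.array(p["mtx"]);T=np.array(p["tool_from_camera"])
    x=np.array([(u-M[0,2])/M[0,0],(v-M[1,2])/M[1,1]]);r=np.linalg.norm(x)+1e-12
    d=np.array([*(np.sin(r)*x/r),np.cos(r)])
    Rt=R.from_rotvec(o["tcp_rot"]).as_matrix()
    d=Rt@T[:3,:3]@d;c=Rt@T[:3,3]+o["ee_pos"]
    return c+d*(z-c[2])/d[2]
def save(n,im,s=1):
    cv2.imwrite(f"pics/{n}.png",cv2.resize(im,None,fx=s,fy=s)[:,:,::-1])
E
python3 - <<'E'
from h import *
o=ctrl.get_obs();print(o)
for c in("top","side","wrist"):
    im=ctrl.read_camera(c);np.save(f"{c}.npy",im);save(c+"0",im,1.5)
    print(c,ctrl.camera_params(c))
E
```

```text
{'time': 0.0, 'joint_positions': array([ 1.06528141e+00,  1.04706172e-01,  9.64639178e-02,  1.56390886e+00,
       -4.10035390e-05,  1.35311524e+00]), 'dq': array([ 0.00021873, -0.00097694,  0.00078576, -0.00093504,  0.00105964,
        0.00112794]), 'joint_torque': array([-2.64511909e-03, -5.56936419e+01,  5.03644645e+01,  1.72712136e-02,
       -5.36668595e-04,  1.54028828e-05]), 'ee_pos': array([0.17016372, 0.57504288, 0.25551534]), 'tcp_rot': array([-4.50505802e-01, -3.10867731e+00,  2.01298192e-03]), 'force': array([-0.17454691, -0.27064694,  0.52251622]), 'torque': array([0.05800533, 0.02957317, 0.02689275]), 'grip_force': 0.0, 'opening': 0.08565482053540496}
top {'mtx': array([[478.27104498,   0.        , 254.42472864],
       [  0.        , 478.27104498, 190.32591947],
       [  0.        ,   0.        ,   1.        ]]), 'rvec': array([ 2.23393755, -1.9850395 ,  0.20779468]), 'tvec': array([-0.04930403,  0.5696279 ,  1.59204027])}
side {'mtx': array([[485.53268746,   0.        , 256.85570819],
       [  0.        , 485.53268746, 195.40512646],
       [  0.        ,   0.        ,   1.        ]]), 'rvec': array([ 2.07031718, -0.63123417,  0.35562957]), 'tvec': array([-0.46240908,  0.23474097,  1.28103699])}
wrist {'mtx': array([[297.31863964,   0.        , 256.47478204],
       [  0.        , 297.31863964, 187.76309627],
       [  0.        ,   0.        ,   1.        ]]), 'tool_from_camera': array([[ 2.35470002e-04, -9.65837034e-01, -2.59150089e-01,
         6.55584209e-02],
       [ 9.99999848e-01,  9.84479459e-05,  5.41714243e-04,
        -9.34991100e-04],
       [-4.97694884e-04, -2.59150177e-01,  9.65836911e-01,
        -1.18338607e-01],
       [ 0.00000000e+00,  0.00000000e+00,  0.00000000e+00,
         1.00000000e+00]])}
```

View pics/top0.png

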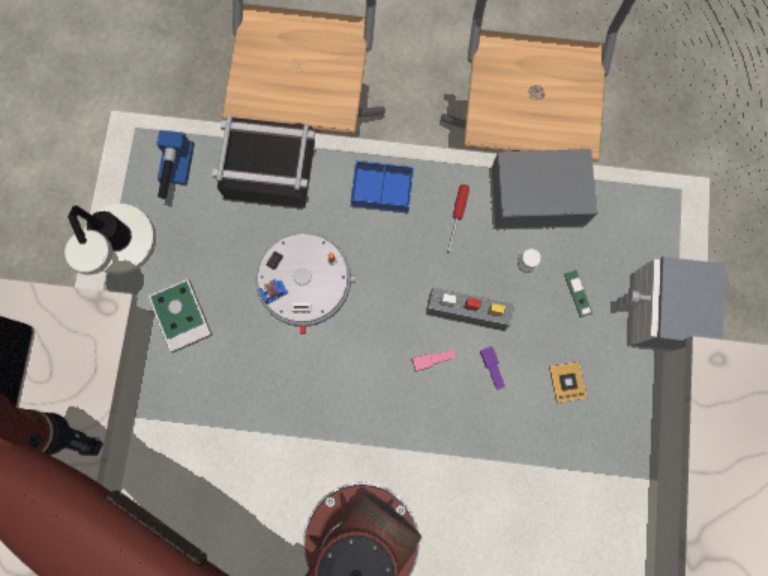

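View pics/side0.png

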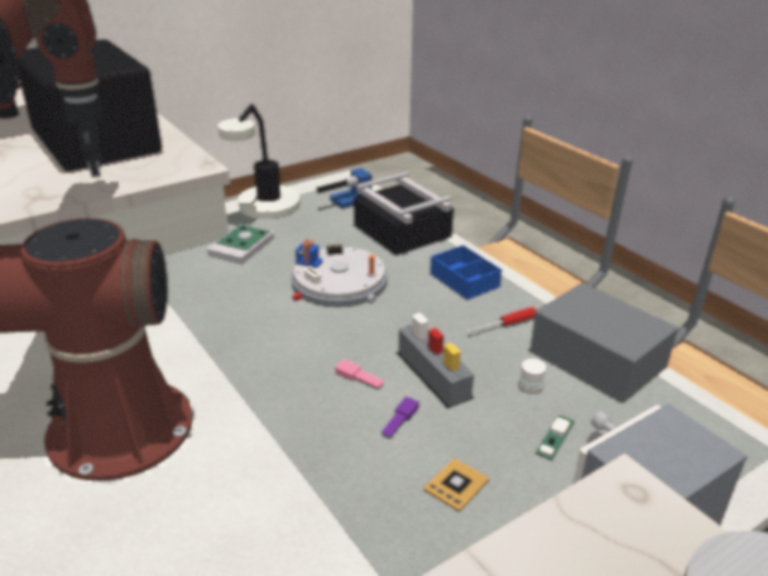

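The top view shows the table at about (303,279), the post at (331,257), the pointer at (303,329) and the yellow handle at (497,309), all in px×1.5. The yellow feeler is on the right in the rack. The pink and purple look-alikes lie in front of it.

```bash
cat > m.py <<'E'
from h import *
im=np.load("top.npy");hsv=cv2.cvtColor(im,cv2.COLOR_RGB2HSV)
def blob(lo,hi,roi):
    x0,y0,x1,y1=roi
    m=cv2.inRange(hsv,lo,hi);k=np.zeros_like(m);k[y0:y1,x0:x1]=m[y0:y1,x0:x1]
    n,l,s,c=cv2.connectedComponentsWithStats(k)
    i=1+np.argmax(s[1:,4]);return c[i],s[i]
def show(n,lo,hi,roi,z):
    c,s=blob(lo,hi,roi);print(n,c,s,cast("top",*c,z)[:2])
show("yellow",(20,120,120),(32,255,255),(315,190,350,220),.1)
show("post",(5,110,80),(20,255,255),(210,160,235,182),.084)
show("pointer",(0,140,80),(8,255,255),(195,212,210,228),.034)
show("pointer",(165,140,80),(180,255,255),(195,212,210,228),.034)
show("blue",(105,120,50),(125,255,255),(165,180,200,205),.05)
show("redh",(0,140,80),(8,255,255),(300,190,330,215),.1)
# disc: bright grey
g=cv2.inRange(hsv,(0,0,120),(180,40,255));k=np.zeros_like(g);k[150:222,165:240]=g[150:222,165:240]
cs,_=cv2.findContours(k,cv2.RETR_EXTERNAL,cv2.CHAIN_APPROX_NONE);c=max(cs,key=cv2.contourArea)
e=cv2.fitEllipse(cv2.convexHull(c));print("disc",e,cast("top",*e[0],.034))
E
python3 m.py
python3 - <<'E'
from h import *
im=np.load("top.npy");save("topcrop",im[140:270,160:360],4)
E
```

```text
yellow [331.53191489 205.06382979] [327 202  10   7  47] [ 0.54341725 -0.24445424]
post [220.58823529 170.94117647] [219 169   4   5  17] [0.61962861 0.14037358]
pointer [201. 219.] [200 217   3   5  15] [0.45404431 0.18989489]Traceback (most recent call last):
  File "m.py", line 13, in <module>
    show("pointer",(165,140,80),(180,255,255),(195,212,210,228),.034)
    ~~~~^^^^^^^^^^^^^^^^^^^^^^^^^^^^^^^^^^^^^^^^^^^^^^^^^^^^^^^^^^^^^
  File "m.py", line 9, in show
    c,s=blob(lo,hi,roi);print(n,c,s,cast("top",*c,z)[:2])
        ~~~~^^^^^^^^^^^
  File "m.py", line 7, in blob
    i=1+np.argmax(s[1:,4]);return c[i],s[i]
        ~~~~~~~~~^^^^^^^^^
    return _wrapfunc(a, 'argmax', axis=axis, out=out, **kwds)
    return bound(*args, **kwds)
ValueError: attempt to get argmax of an empty sequence
```

View pics/topcrop.png

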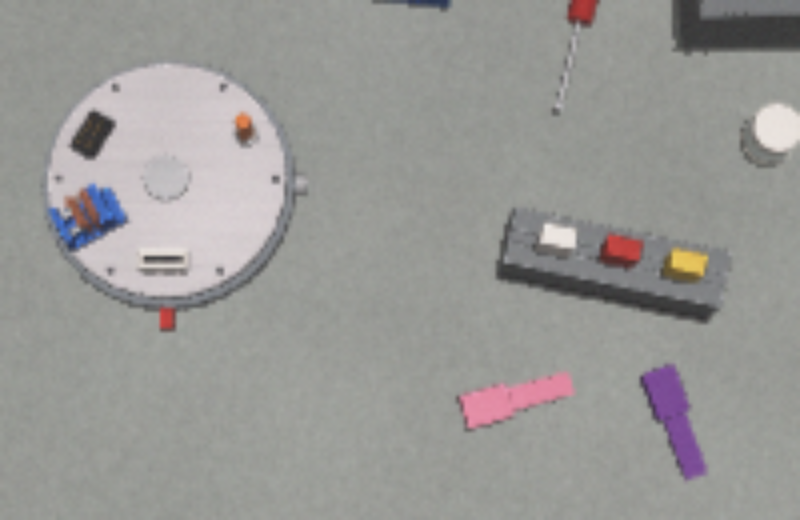

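The 4x crop shows the disc's hub at (167,179), the post's top at (243,121), the pointer at (167,319) and the blue socket at (88,216). The rack runs from (510,240) to (715,280).

```bash
sed -i '/(165,140,80)/d' m.py; python3 m.py; python3 - <<'E'
from h import *
q=lambda u,v,z:print(np.round(cast("top",160+u/4,140+v/4,z)[:2],4))
q(167,179,.034);q(243,121,.084);q(167,319,.02);q(88,216,.06)
for p in((557,231),(621,243),(687,258)):q(*p,.102)
print("rack corners");[q(*p,.06) for p in((514,208),(730,253),(498,262),(712,306))]
E
```

```text
yellow [331.53191489 205.06382979] [327 202  10   7  47] [ 0.54341725 -0.24445424]
post [220.58823529 170.94117647] [219 169   4   5  17] [0.61962861 0.14037358]
pointer [201. 219.] [200 217   3   5  15] [0.45404431 0.18989489]
blue [186.13461538 191.15384615] [182 186   9  11  52] [0.54217826 0.25251616]
redh [315.18181818 201.59090909] [311 199   9   6  44] [ 0.5487016  -0.18907336]
[0.5743 0.2041]
[0.6221 0.1401]
[0.4535 0.1886]
[0.5288 0.2635]
[ 0.555  -0.1347]
[ 0.5512 -0.1888]
[ 0.545  -0.2447]
rack corners
[ 0.579  -0.0992]
[ 0.5618 -0.2873]
[ 0.5305 -0.0905]
[ 0.5142 -0.2757]Traceback (most recent call last):
  File "m.py", line 18, in <module>
    e=cv2.fitEllipse(cv2.convexHull(c));print("disc",e,cast("top",*e[0],.034))
cv2.error: OpenCV(4.12.0) /io/opencv/modules/imgproc/src/shapedescr.cpp:361: error: (-201:Incorrect size of input array) There should be at least 5 points to fit the ellipse in function 'fitEllipseNoDirect'
```

```bash
cat >> h.py <<'E'
def go(P,yaw=None):
    """print shift (cm, tool axes) and roll (deg) to bring TCP to P with tool y at world azimuth yaw (mod 180)"""
    o=ctrl.get_obs();Rt=R.from_rotvec(o["tcp_rot"]).as_matrix()
    d=Rt.T@(np.array(P)-o["ee_pos"])*100
    yaz=np.degrees(np.arctan2(Rt[1,1],Rt[0,1]))
    r=0 if yaw is None else -((yaw-yaz+90)%180-90)
    print("t",round(o["time"],2),"pos",o["ee_pos"].round(4),"yaz",yaz.round(2),"tilt",np.degrees(np.arccos(-Rt[2,2])).round(2),"j6",round(o["joint_positions"][5],3),"j1",round(o["joint_positions"][0],3),"F",o["force"].round(1),"open",round(o["opening"],4),"\n  d",d.round(2),"roll",round(r,1))
E
python3 -c "
from h import *
go([.62,.14,.2],37);go([.49,.195,.2],97);go([.545,-.2447,.2],-7);print(R.from_rotvec(ctrl.get_obs()['tcp_rot']).as_matrix().round(3))"
```

```text
t 0.15 pos [0.1702 0.5751 0.2557] yaz 73.51 tilt 0.06 j6 1.353 j1 1.065 F [ 0.  -0.2  0.5] open 0.0853 
  d [-55.48 -28.95   5.59] roll 36.5
t 0.15 pos [0.1702 0.5751 0.2557] yaz 73.51 tilt 0.06 j6 1.353 j1 1.065 F [ 0.  -0.2  0.5] open 0.0853 
  d [-41.46 -27.37   5.59] roll -23.5
t 0.15 pos [0.1702 0.5751 0.2557] yaz 73.51 tilt 0.06 j6 1.353 j1 1.065 F [ 0.  -0.2  0.5] open 0.0853 
  d [-59.21 -67.97   5.63] roll 80.5
[[-0.959  0.284 -0.   ]
 [ 0.284  0.959 -0.001]
 [ 0.    -0.001 -1.   ]]
```

>>> {"fn": "apply_moves", "kwargs": {"increments": [[1, -55.5, -29, 5.6, 36.5], [1, -55.5, -29, 5.6, 36.5], [1, -55.5, -29, 5.6, 36.5], [1, -55.5, -29, 5.6, 36.5], [1, -55.5, -29, 5.6, 36.5], [1, -55.5, -29, 5.6, 36.5], [1, -55.5, -29, 5.6, 36.5], [1, -55.5, -29, 5.6, 36.5], [1, -55.5, -29, 5.6, 36.5], [1, -55.5, -29, 5.6, 36.5]]}}

```text
time: 1.4
ee_pos: [0.6187, 0.1406, 0.2002]
tcp_rot: [-1.402, -2.811, -0.0]
force: [0.5, 0.6, -0.0]
opening: 0.0855
grip_force: 0.0
```

```bash
python3 -c "
from h import *
go([.62,.14,.2],37)"
```

```text
t 1.4 pos [0.6187 0.1406 0.2002] yaz 37.0 tilt 0.01 j6 0.943 j1 0.018 F [ 0.5  0.6 -0. ] open 0.0855 
  d [-0.13  0.06  0.02] roll 0.0
```

```bash
python3 -c "
from h import *
o=ctrl.get_obs();im=ctrl.read_camera('wrist');np.save('w1.npy',im);save('w1',im,1.5)
hsv=cv2.cvtColor(im,cv2.COLOR_RGB2HSV);m=cv2.inRange(hsv,(8,150,120),(18,255,255))
n,l,s,c=cv2.connectedComponentsWithStats(m)
for i in range(1,n):
  if s[i,4]>40: print(c[i],s[i])
"
```

```text
[264.7020202    5.59090909] [248   3  35   7 198]
```

View pics/w1.png

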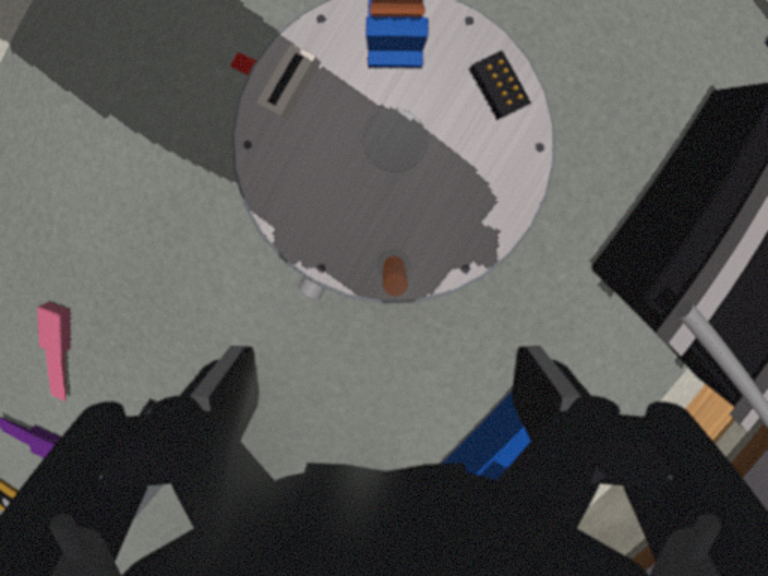

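The wrist view shows the post's top at about (395,285), the hub at (394,140), and the pointer at (242,63), in px×1.5.

```bash
python3 -c "
from h import *
o=ctrl.get_obs()
p=wcast(395/1.5,283/1.5,.084,o);c=wcast(394/1.5,139/1.5,.034,o)
# disc edge extremes row: left 236, right 553
e=[wcast(u/1.5,v/1.5,.034,o) for u,v in((235,140),(553,145),(394,300))]
print(p,c,e, np.linalg.norm((p-c)[:2]),np.degrees(np.arctan2(*(p-c)[1::-1])), wcast(242/1.5,63/1.5,.02,o))
for i in e: print(np.linalg.norm((i-c)[:2]))
go([*p[:2],.09],37)"
```

```text
[0.62531581 0.13911128 0.084     ] [0.57803323 0.20275711 0.034     ] [array([0.49415101, 0.14362881, 0.034     ]), array([0.66121195, 0.26543543, 0.034     ]), array([0.64094384, 0.11914145, 0.034     ])] 0.07928703937185093 -53.39128860600181 [0.46147485 0.18758254 0.02      ]
0.10262739965234738
0.1041502325490882
0.104639018906138
t 1.45 pos [0.6226 0.1349 0.1979] yaz 36.74 tilt 0.13 j6 0.939 j1 0.009 F [-0.9 -6.2 -1.3] open 0.0856 
  d [ 0.2   0.48 10.79] roll -0.3
```

>>> {"fn": "apply_moves", "kwargs": {"increments": [[1, 0, 0, 0, 0], [1, 0, 0, 0, 0], [1, 0, 0, 0, 0], [1, 0, 0, 0, 0]]}}

```text
time: 1.95
ee_pos: [0.6171, 0.1432, 0.2011]
tcp_rot: [1.399, 2.812, 0.001]
force: [-0.0, 0.5, 0.2]
opening: 0.0855
grip_force: 0.0
```

```bash
python3 -c "
from h import *
o=ctrl.get_obs();im=ctrl.read_camera('wrist');np.save('w2.npy',im)
go([.62,.14,.2],37)
hsv=cv2.cvtColor(im,cv2.COLOR_RGB2HSV);m=cv2.inRange(hsv,(3,120,60),(18,255,255));m[:150]=0;m[210:]=0
n,l,s,c=cv2.connectedComponentsWithStats(m)
for i in range(1,n):
  if s[i,4]>40:
    print(c[i],s[i]); p=wcast(c[i][0],s[i][1]+s[i][3]-8,.084,o);print('post',p)
g=cv2.cvtColor(im,cv2.COLOR_RGB2GRAY)
c=wcast(394/1.5,139/1.5,.034,o);print(c)
save('w2',im[130:230,200:330],5)
"
```

```text
t 2.0 pos [0.6172 0.1431 0.2011] yaz 37.08 tilt 0.04 j6 0.945 j1 0.022 F [-0.8 -0.6  0.4] open 0.0853 
  d [-0.41  0.04  0.11] roll 0.1
[261.17322835 186.34251969] [255 174  15  26 254]
post [0.62076779 0.14374974 0.084     ]
[0.57215147 0.21141101 0.034     ]
```

View pics/w2.png

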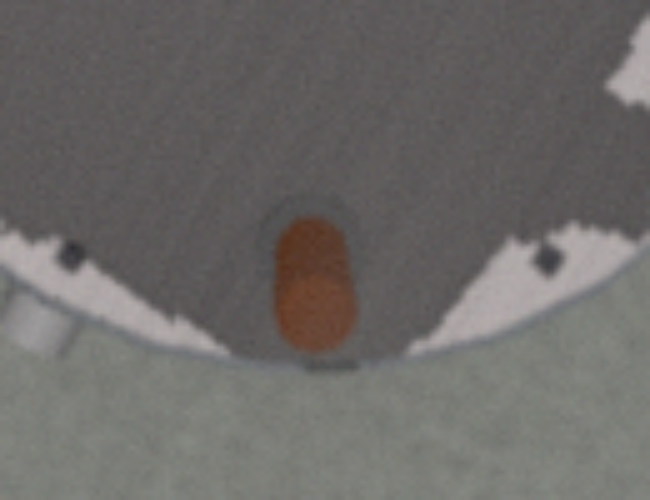

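The crop shows the post's top centre at (317,313), which is wrist pixel (263.4,192.6).

```bash
python3 -c "
from h import *
o=ctrl.get_obs();p=wcast(263.4,192.6,.084,o);print(p);go([*p[:2],.08],37)"
```

```text
[0.62262254 0.14432087 0.084     ]
t 2.0 pos [0.6172 0.1431 0.2011] yaz 37.08 tilt 0.04 j6 0.945 j1 0.022 F [-0.8 -0.6  0.4] open 0.0853 
  d [-0.22  0.5  12.11] roll 0.1
```

>>> {"fn": "apply_moves", "kwargs": {"increments": [[1, -0.2, 0.45, 4, 0], [1, -0.2, 0.45, 8, 0], [1, -0.2, 0.45, 11, 0], [1, -0.2, 0.45, 12.3, 0], [1, -0.2, 0.45, 12.3, 0], [1, -0.2, 0.45, 12.3, 0]], "grip_force": 20}}

```text
time: 2.75
ee_pos: [0.6233, 0.1436, 0.0794]
tcp_rot: [1.4, 2.81, 0.002]
force: [0.4, 0.9, 0.3]
opening: 0.0853
grip_force: 0.0
```

>>> {"fn": "apply_moves", "kwargs": {"increments": [[0.1, 0, 0, 0, 0], [0.1, 0, 0, 0, 0], [0.1, 0, 0, 0, 0], [0.1, 0, 0, 0, 0], [0.1, 0, 0, 0, 0], [0.1, 0, 0, 0, 0]], "grip_force": 20}}

```text
time: 3.5
ee_pos: [0.6225, 0.1435, 0.0778]
tcp_rot: [1.401, 2.811, 0.0]
force: [0.9, 0.2, 1.6]
opening: 0.0138
grip_force: 21.0
```

```bash
python3 -c "
from h import *
go([.6225,.143,.08],37);print(ctrl.get_obs()['grip_force'])
c=np.array([.574,.2065]);P=ctrl.get_obs()['ee_pos'];
for a in range(0,61,10):
  v=R.from_euler('z',a,degrees=True).apply([*(P[:2]-c),0]);go([c[0]+v[0],c[1]+v[1],P[2]],37+a)
"
```

```text
t 3.5 pos [0.6225 0.1435 0.0778] yaz 37.01 tilt 0.02 j6 0.947 j1 0.022 F [0.9 0.2 1.6] open 0.0138 
  d [-0.04 -0.02 -0.22] roll 0.0
21.04123592376709
t 3.5 pos [0.6225 0.1435 0.0778] yaz 37.01 tilt 0.02 j6 0.947 j1 0.022 F [0.9 0.2 1.6] open 0.0138 
  d [0. 0. 0.] roll 0.0
t 3.5 pos [0.6225 0.1435 0.0778] yaz 37.01 tilt 0.02 j6 0.947 j1 0.022 F [0.9 0.2 1.6] open 0.0138 
  d [0.13 1.38 0.  ] roll -10.0
t 3.5 pos [0.6225 0.1435 0.0778] yaz 37.01 tilt 0.02 j6 0.947 j1 0.022 F [0.9 0.2 1.6] open 0.0138 
  d [0.5  2.71 0.  ] roll -20.0
t 3.5 pos [0.6225 0.1435 0.0778] yaz 37.01 tilt 0.02 j6 0.947 j1 0.022 F [0.9 0.2 1.6] open 0.0138 
  d [1.1  3.97 0.  ] roll -30.0
t 3.5 pos [0.6225 0.1435 0.0778] yaz 37.01 tilt 0.02 j6 0.947 j1 0.022 F [0.9 0.2 1.6] open 0.0138 
  d [1.91 5.09 0.  ] roll -40.0
t 3.5 pos [0.6225 0.1435 0.0778] yaz 37.01 tilt 0.02 j6 0.947 j1 0.022 F [0.9 0.2 1.6] open 0.0138 
  d [2.9  6.06 0.  ] roll -50.0
t 3.5 pos [0.6225 0.1435 0.0778] yaz 37.01 tilt 0.02 j6 0.947 j1 0.022 F [0.9 0.2 1.6] open 0.0138 
  d [4.04 6.85 0.  ] roll -60.0
```

>>> {"fn": "apply_moves", "kwargs": {"increments": [[0.1, 0.04, 0.84, 0, -6], [0.1, 0.17, 1.66, 0, -12], [0.1, 0.39, 2.47, 0, -18], [0.1, 0.69, 3.25, 0, -24], [0.1, 1.07, 4.0, 0, -30], [0.1, 1.53, 4.7, 0, -36], [0.1, 2.05, 5.35, 0, -42], [0.1, 2.65, 5.95, 0, -48], [0.1, 3.3, 6.47, 0, -54], [0.1, 4.0, 6.93, 0, -60]]}}

```text
time: 4.75
ee_pos: [0.6552, 0.2175, 0.0779]
tcp_rot: [-0.197, 3.132, 0.001]
force: [7.8, 1.3, -3.0]
opening: 0.0135
grip_force: 20.7
```

>>> {"fn": "apply_moves", "kwargs": {"increments": [[0.1, 0, 0, 0, 0], [0.1, 0, 0, 0, 0], [0.1, 0, 0, 0, 0], [0.1, 0, 0, 0, 0]]}}

```text
time: 5.25
ee_pos: [0.6552, 0.2173, 0.0779]
tcp_rot: [-0.192, 3.132, 0.001]
force: [9.6, 3.4, -4.0]
opening: 0.0135
grip_force: 20.7
```

```bash
python3 -c "
from h import *
go([.653,.214,.08],97)
im=ctrl.read_camera('top');np.save('top.npy',im);save('t1',im[140:270,160:360],4)"
```

```text
t 5.25 pos [0.6552 0.2173 0.0779] yaz 97.0 tilt 0.2 j6 0.009 j1 0.131 F [ 9.6  3.4 -4. ] open 0.0135 
  d [ 0.26 -0.3  -0.22] roll 0.0
```

View pics/t1.png

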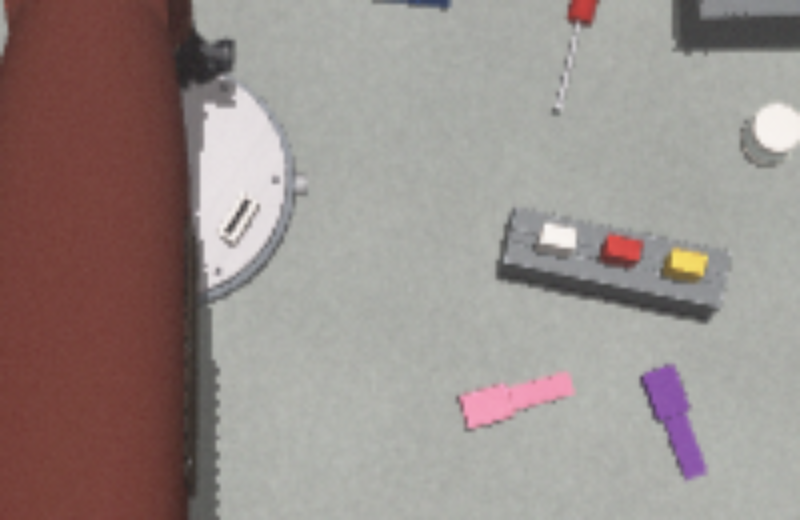

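The view shows the table turned; the arm hides the socket, and the white connector is now at lower right (240,218). Next I release the post and rise.

>>> {"fn": "apply_moves", "kwargs": {"increments": [[1, 0, 0, 0, 0], [1, 0, 0, 0, 0], [1, 0, 0, 0, 0], [1, 0, 0, 0, 0], [1, 0, 0, -4, 0], [1, 0, 0, -9, 0], [1, 0, 0, -14, 0], [1, 0, 0, -14, 0]]}}

```text
time: 6.3
ee_pos: [0.6557, 0.2174, 0.2233]
tcp_rot: [-0.192, 3.128, 0.001]
force: [0.5, 0.2, 0.6]
opening: 0.0852
grip_force: 0.0
```

```bash
python3 -c "
from h import *
go([.5,.195,.24],7)"
```

```text
t 6.3 pos [0.6557 0.2174 0.2233] yaz 97.01 tilt 0.47 j6 0.009 j1 0.131 F [0.5 0.2 0.6] open 0.0852 
  d [15.71 -0.32 -1.8 ] roll -90.0
```

>>> {"fn": "apply_moves", "kwargs": {"increments": [[1, 15.7, -0.3, -1.8, 90], [1, 15.7, -0.3, -1.8, 90], [1, 15.7, -0.3, -1.8, 90], [1, 15.7, -0.3, -1.8, 90], [1, 15.7, -0.3, -1.8, 90], [1, 15.7, -0.3, -1.8, 90], [1, 15.7, -0.3, -1.8, 90], [1, 15.7, -0.3, -1.8, 90], [1, 15.7, -0.3, -1.8, 90], [1, 15.7, -0.3, -1.8, 90]]}}

```text
time: 7.55
ee_pos: [0.4978, 0.1949, 0.2348]
tcp_rot: [-2.08, -2.353, 0.001]
force: [0.1, 0.1, 0.4]
opening: 0.0853
grip_force: 0.0
```

>>> {"fn": "apply_moves", "kwargs": {"increments": [[1, 0, 0, 0, 0], [1, 0, 0, 0, 0], [1, 0, 0, 0, 0]]}}

```text
time: 7.92
ee_pos: [0.4981, 0.1949, 0.2356]
tcp_rot: [-2.081, -2.354, -0.0]
force: [0.4, -0.1, 0.7]
opening: 0.0852
grip_force: 0.0
```

```bash
python3 -c "
from h import *
o=ctrl.get_obs();go([.5,.195,.24],7);print(repr(o['ee_pos']),repr(o['tcp_rot']))
im=ctrl.read_camera('wrist');np.save('w3.npy',im);save('w3',im,1.5)"
```

```text
t 7.92 pos [0.4981 0.1949 0.2356] yaz 7.04 tilt 0.01 j6 1.576 j1 0.128 F [ 0.4 -0.1  0.7] open 0.0852 
  d [-0.02  0.19 -0.44] roll 0.0
array([0.49813799, 0.19492633, 0.23563275]) array([-2.08091410e+00, -2.35358715e+00, -1.83142960e-04])
```

View pics/w3.png

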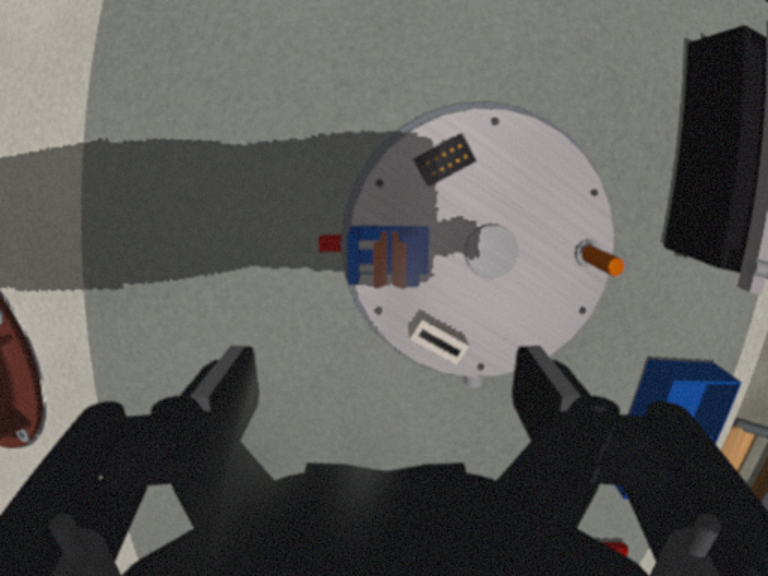

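The wrist view shows the socket at the pointer. The copper plates are at about (379,258) and (398,258), the pointer is at (330,243), the hub at (492,250) and the post's top at (615,266).

```bash
python3 - <<'E'
from h import *
im=np.load('w3.npy');o=dict(ee_pos=np.array([0.49813799, 0.19492633, 0.23563275]),tcp_rot=np.array([-2.0809141,-2.3535871,-1.8e-4]))
hsv=cv2.cvtColor(im,cv2.COLOR_RGB2HSV)
m=cv2.inRange(hsv,(0,90,30),(20,255,255));m[:, :235]=0;m[:,290:]=0
for r in range(148,198,2): print(r,''.join('#' if x else '.' for x in m[r,235:285]))
for n,u,v,z in(("hub",492/1.5,250/1.5,.034),("post",615/1.5,266/1.5,.084),("pointer",330/1.5,243/1.5,.02)): print(n,wcast(u,v,z,o))
E
```

```text
148 ..................................................
150 ..................................................
152 ..................................................
154 ..................................................
156 ....................##.....###....................
158 ....................##.....###....................
160 ...................####....####...................
162 ..............#########....####...................
164 ..............#########....########...............
166 ..............########.....########...............
168 ...............#######.....########...............
170 ..............########.....#####.#................
172 ...............#######.....####..##...............
174 ..............########.....###..#.#...............
176 ..............########.....###....................
178 ..............########.....##.....................
180 ..............########.....##.#...................
182 ..............########.....#......#...............
184 ..............########............................
186 ..............########......#....#................
188 ..............########............................
190 ...............####...............................
192 ..................................................
194 ..................................................
196 ..................................................
hub [0.57660314 0.20798587 0.034     ]
post [0.65329533 0.21752114 0.084     ]
pointer [0.45561386 0.19545194 0.02      ]
```

```bash
python3 - <<'E'
from h import *
o=dict(ee_pos=np.array([0.49813799, 0.19492633, 0.23563275]),tcp_rot=np.array([-2.0809141,-2.3535871,-1.8e-4]))
print(wcast(259,176.5,.088,o),wcast(249,176.5,.092,o),wcast(269.5,176.5,.092,o))
go([.545,-.2447,.24],-5)
E
```

```text
[0.49953723 0.19923502 0.088     ] [0.49042201 0.19902722 0.092     ] [0.50881092 0.2013049  0.092     ]
t 7.97 pos [0.4981 0.1949 0.2356] yaz 7.03 tilt 0.0 j6 1.576 j1 0.128 F [0.5 0.9 0.2] open 0.0857 
  d [-44.21  -0.73  -0.44] roll 12.0
```

>>> {"fn": "apply_moves", "kwargs": {"increments": [[1, -44.2, -0.7, 0, 12], [1, -44.2, -0.7, 0, 12], [1, -44.2, -0.7, 0, 12], [1, -44.2, -0.7, 0, 12], [1, -44.2, -0.7, 0, 12], [1, -44.2, -0.7, 0, 12], [1, -44.2, -0.7, 0, 12], [1, -44.2, -0.7, 0, 12], [1, -44.2, -0.7, 0, 12], [1, -44.2, -0.7, 0, 12]]}}

```text
time: 9.22
ee_pos: [0.5452, -0.2434, 0.2358]
tcp_rot: [-2.314, -2.124, -0.0]
force: [-0.5, -0.2, -0.3]
opening: 0.0856
grip_force: 0.0
```

>>> {"fn": "apply_moves", "kwargs": {"increments": [[1, 0, 0, 0, 0], [1, 0, 0, 0, 0], [1, 0, 0, 0, 0], [1, 0, 0, 0, 0]]}}

```text
time: 9.72
ee_pos: [0.5451, -0.2445, 0.2356]
tcp_rot: [-2.316, -2.123, -0.0]
force: [-0.5, -0.2, -0.1]
opening: 0.0857
grip_force: 0.0
```

```bash
python3 - <<'E'
from h import *
o=ctrl.get_obs()
im=ctrl.read_camera('wrist');np.save('w4.npy',im);save('w4',im,1.5)
hsv=cv2.cvtColor(im,cv2.COLOR_RGB2HSV);m=cv2.inRange(hsv,(20,120,70),(34,255,255))
n,l,s,c=cv2.connectedComponentsWithStats(m)
for i in range(1,n):
  if s[i,4]>60:
    k=np.argwhere(l==i)[:,::-1].astype(np.float32);print(c[i],s[i],cv2.minAreaRect(k),wcast(*c[i],.1,o))
go([.545,-.2447,.24],-5)
E
```

```text
[253.05141388 178.78020566] [243 159  21  40 778] ((253.0, 178.5), (39.0, 20.0), 90.0) [ 0.54229061 -0.2394984   0.1       ]
t 9.78 pos [ 0.5451 -0.2445  0.2356] yaz -4.98 tilt 0.01 j6 1.017 j1 -0.64 F [-0.4  0.4 -0.4] open 0.0852 
  d [-0.02 -0.01 -0.44] roll 0.0
```

View pics/w4.png

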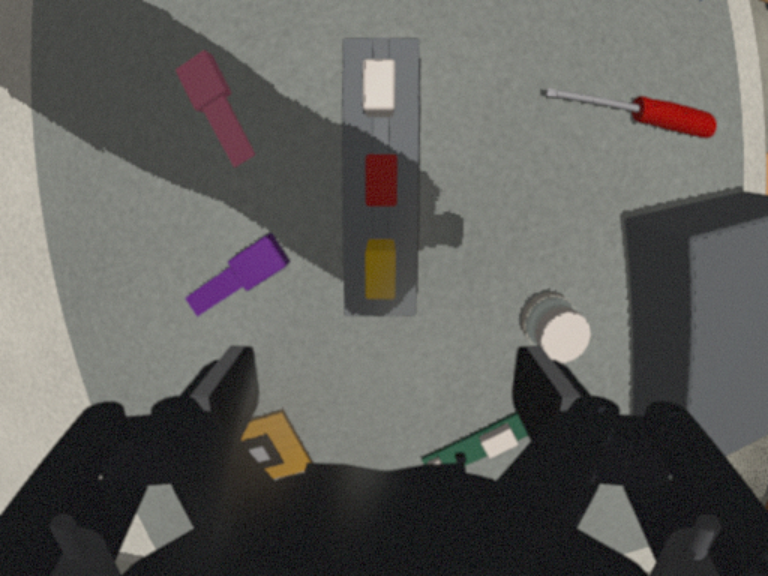

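The wrist view shows the yellow handle at (380,270), square to the image, with its top face at about rows 164–199 in unscaled pixels. Red and white stand above it. The drive and the other bystanders are clear of the fingers.

```bash
python3 - <<'E'
from h import *
o=ctrl.get_obs();p=wcast(253,181.5,.102,o);print(p)
go([p[0],p[1],.09],-5)
E
```

```text
[ 0.54209149 -0.24152811  0.102     ]
t 9.78 pos [ 0.5451 -0.2445  0.2356] yaz -4.98 tilt 0.01 j6 1.017 j1 -0.64 F [-0.4  0.4 -0.4] open 0.0852 
  d [ 0.27 -0.33 14.56] roll 0.0
```

>>> {"fn": "apply_moves", "kwargs": {"increments": [[1, 0.3, -0.25, 4, 0], [1, 0.3, -0.25, 8, 0], [1, 0.3, -0.25, 12, 0], [1, 0.3, -0.25, 14.2, 0], [1, 0.3, -0.25, 14.2, 0], [1, 0.3, -0.25, 14.2, 0], [1, 0.3, -0.25, 14.2, 0]]}}

```text
time: 10.65
ee_pos: [0.5437, -0.242, 0.0952]
tcp_rot: [2.314, 2.121, 0.001]
force: [0.8, -0.3, 1.2]
opening: 0.0855
grip_force: 0.0
```

>>> {"fn": "apply_moves", "kwargs": {"increments": [[0.1, 0, 0, 0, 0], [0.1, 0, 0, 0, 0], [0.1, 0, 0, 0, 0], [0.1, 0, 0, 0, 0], [0.1, 0, 0, 0, 0], [0.1, 0, 0, 0, 0], [0.1, 0, 0, 0, 0]], "grip_force": 60}}

```text
time: 11.52
ee_pos: [0.543, -0.2415, 0.0937]
tcp_rot: [2.316, 2.122, 0.0]
force: [0.6, 0.4, 1.3]
opening: 0.017
grip_force: 58.7
```

```bash
python3 - <<'E'
from h import *
go([.542,-.2415,.09],-5)
E
```

```text
t 11.53 pos [ 0.543  -0.2415  0.0937] yaz -4.99 tilt 0.01 j6 1.02 j1 -0.638 F [0.6 0.4 1.3] open 0.017 
  d [-0.01 -0.1   0.37] roll 0.0
```

>>> {"fn": "apply_moves", "kwargs": {"increments": [[0.1, 0, 0, -1, 0], [0.1, 0, 0, -3, 0], [0.1, 0, 0, -6, 0], [0.1, 0, 0, -9, 0], [0.1, 0, 0, -12, 0], [0.1, 0, 0, -14, 0], [0.1, 0, 0, -14, 0], [0.1, 0, 0, -14, 0]]}}

```text
time: 12.52
ee_pos: [0.5426, -0.2412, 0.2325]
tcp_rot: [-2.315, -2.122, 0.0]
force: [0.6, -0.1, -1.0]
opening: 0.017
grip_force: 58.5
```

```bash
python3 - <<'E'
from h import *
go([.5,.199,.235],7.1)
E
```

```text
t 12.53 pos [ 0.5426 -0.2412  0.2325] yaz -4.99 tilt 0.08 j6 1.02 j1 -0.638 F [ 0.6 -0.1 -1. ] open 0.017 
  d [43.48 -8.07 -0.2 ] roll -12.1
```

>>> {"fn": "apply_moves", "kwargs": {"increments": [[0.1, 3, -0.5, 0, -1], [0.1, 8, -1.5, 0, -2], [0.1, 13, -2.5, 0, -4], [0.1, 18, -3.5, 0, -5], [0.1, 23, -4.5, 0, -7], [0.1, 28, -5.5, 0, -8], [0.1, 33, -6.3, 0, -10], [0.1, 38, -7.2, 0, -11], [0.1, 42, -7.8, 0, -12], [0.1, 43.5, -8.1, 0, -12.1]]}}

```text
time: 13.78
ee_pos: [0.4989, 0.2008, 0.2322]
tcp_rot: [-2.075, -2.356, 0.002]
force: [0.3, -0.5, -0.9]
opening: 0.0171
grip_force: 58.6
```

>>> {"fn": "apply_moves", "kwargs": {"increments": [[0.1, 0, 0, 0, 0], [0.1, 0, 0, 0, 0], [0.1, 0, 0, 0, 0], [0.1, 0, 0, 0, 0]]}}

```text
time: 14.28
ee_pos: [0.5002, 0.1982, 0.2337]
tcp_rot: [2.081, 2.354, 0.0]
force: [-0.2, 0.1, -1.0]
opening: 0.0174
grip_force: 58.6
```

```bash
python3 - <<'E'
from h import *
go([.5,.199,.2],7.1)
im=ctrl.read_camera('wrist');np.save('w5.npy',im);save('w5',im[100:290,150:390],3)
E
```

```text
t 14.28 pos [0.5002 0.1982 0.2337] yaz 7.04 tilt 0.01 j6 1.582 j1 0.134 F [-0.2  0.1 -1. ] open 0.0174 
  d [ 0.08 -0.02  3.37] roll -0.1
```

View pics/w5.png

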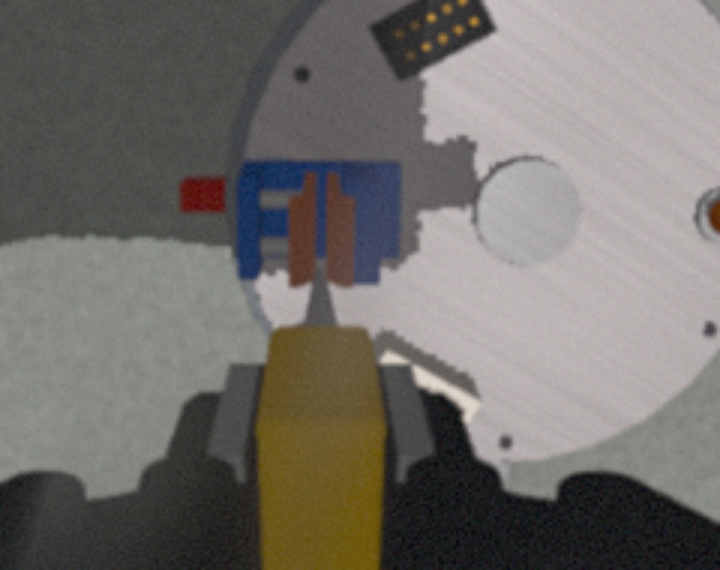

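The crop shows the blade's edge at column 321, in line with the gap between the lips (321), and it is square to the plates.

>>> {"fn": "apply_moves", "kwargs": {"increments": [[0.1, 0.1, 0, 2, 0], [0.1, 0.1, 0, 4, 0], [0.1, 0.1, 0, 5, 0], [0.1, 0.1, 0, 5.6, 0], [0.1, 0.1, 0, 6.2, 0], [0.1, 0.1, 0, 6.2, 0], [0.1, 0.1, 0, 6.2, 0]]}}

```text
time: 15.2
ee_pos: [0.5002, 0.2, 0.1721]
tcp_rot: [2.079, 2.355, 0.001]
force: [-0.3, -0.6, -0.6]
opening: 0.0174
grip_force: 58.6
```

```bash
python3 - <<'E'
from h import *
go([.5,.199,.1457],7.1);print(ctrl.get_obs()['torque'].round(2))
E
```

```text
t 15.2 pos [0.5002 0.2    0.1721] yaz 7.11 tilt 0.04 j6 1.584 j1 0.137 F [-0.3 -0.6 -0.6] open 0.0174 
  d [-0.1  -0.03  2.64] roll 0.0
[ 0.03 -0.04 -0.03]
```

>>> {"fn": "apply_moves", "kwargs": {"increments": [[0.1, -0.05, 0, 0.4, 0], [0.1, -0.05, 0, 0.8, 0], [0.1, -0.05, 0, 1.2, 0], [0.1, -0.05, 0, 1.5, 0], [0.1, -0.05, 0, 1.8, 0], [0.1, -0.05, 0, 2.0, 0], [0.1, -0.05, 0, 2.2, 0], [0.1, -0.05, 0, 2.2, 0], [0.1, -0.05, 0, 2.2, 0]]}}

```text
time: 16.32
ee_pos: [0.5001, 0.1995, 0.1499]
tcp_rot: [2.079, 2.355, 0.001]
force: [0.3, 0.2, 4.2]
opening: 0.0173
grip_force: 59.3
```

```bash
python3 - <<'E'
from h import *
go([.5,.199,.1457],7.1);print(ctrl.get_obs()['torque'].round(2))
E
```

```text
t 16.32 pos [0.5001 0.1995 0.1499] yaz 7.11 tilt 0.03 j6 1.583 j1 0.136 F [0.3 0.2 4.2] open 0.0173 
  d [-0.05 -0.02  0.42] roll 0.0
[-0.03  0.05 -0.  ]
```

>>> {"fn": "apply_moves", "kwargs": {"increments": [[0.1, 0, 0, 0.1, 0], [0.1, 0, 0, 0.2, 0], [0.1, 0, 0, 0.3, 0], [0.1, 0, 0, 0.4, 0], [0.1, 0, 0, 0.4, 0], [0.1, 0, 0, 0.4, 0], [0.1, 0, 0, 0.4, 0], [0.1, 0, 0, 0.4, 0]]}}

```text
time: 17.32
ee_pos: [0.5004, 0.1996, 0.1463]
tcp_rot: [2.079, 2.354, 0.002]
force: [-0.7, -0.1, 7.8]
opening: 0.0172
grip_force: 59.6
```

```bash
python3 - <<'E'
from h import *
go([.5,.199,.1457],7.1);print(ctrl.get_obs()['torque'].round(2))
im=ctrl.read_camera('side');p=proj("side",[[.5,.199,.1]])[0].astype(int);print(p)
a=im[p[1]-50:p[1]+40,p[0]-60:p[0]+60];b=ctrl.read_camera('wrist')[100:290,150:390]
a=cv2.resize(a,(400,300));b=cv2.resize(b,(379,300));save('fin',np.hstack([a,b]))
E
```

```text
t 17.32 pos [0.5004 0.1996 0.1463] yaz 7.11 tilt 0.07 j6 1.583 j1 0.136 F [-0.7 -0.1  7.8] open 0.0172 
  d [-0.05 -0.05  0.06] roll 0.0
[-0.01  0.03 -0.05]
[208 168]
```

View pics/fin.png

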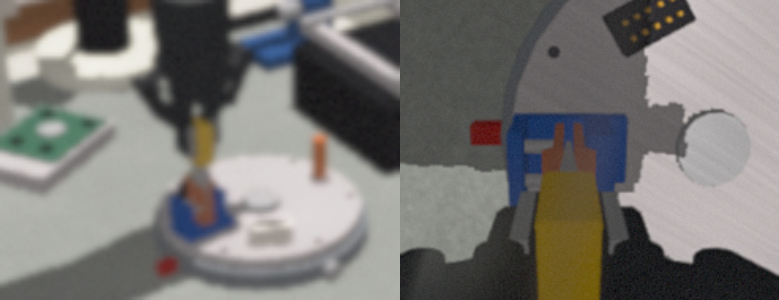

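The blade is between the plates, upright, at 27.4 mm depth with about 8 N of drag. The plates aren't forced and nothing else has been disturbed.

```bash
python3 -c "
from h import *
print(ctrl.hand_in())"
```

```text
the job is handed in; nothing more can be done
None
```

I handed the job in: the table is turned one click with the blue socket at the pointer, and the yellow feeler is held upright in the gripper, about 27 mm down between the plates with about 8 N of drag. The verdict isn't known yet.

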